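Refit the battery cover of the field analyser

ROBOT

A 6-joint arm with a two-finger parallel gripper is mounted at the origin on the work surface. World frame = base frame: x ahead of the robot, y to its left, z up, the work surface at z = 0. Lengths are in m, angles in rad, forces in N, time in s.
With the tool pointing down it reaches from about 0.275 to 0.725 m from the base axis. Payload 15.9 kg.
Tool frame: the origin (TCP) lies at the very end of the fingers, on their centre line; the grasp point (between the pads) lies 19 mm behind it; z points along the fingers, y is the line along which they close (so a half turn about z gives the same grasp; the last joint's range is limited). The gripper opens to 85 mm and grips with 20 to 120 N. Pads are 22 mm wide; open, the fingers measure 114 mm over their backs; the gripper's body (76 mm by 85 mm) begins 54 mm behind the grasp point. The pads swing forward as they close: fully open they stand 13 mm farther back than shut.
Start: joints at [-1.33, 0.213, -0.034, 1.323, 0, 1.571], TCP at [0.119, -0.486, 0.231] pointing down, gripper open.
Joint ranges: [-2.98, 2.98], [-0.74, 1.72], [-1.14, 1.35], [-2.1, 2.04], [-1.57, 1.44], [-3.14, 3.14]. Speed limits (rad/s): [1.89, 1.89, 2.39, 2.57, 3.14, 3.14].

INTERFACE

Orientations are given as a unit quaternion [w, x, y, z].
In Python, from bench import manip, capture, camera_params gives the robot as it stands.
- The arm moves only by the shell command python3 -m handwheel 'ROWS' [OPENING] [FORCE]. ROWS is JSON, a list of rows, each a list of 2 entries, a list of its own where there are three numbers: the shift along the tool's x, y, z as a fraction of full scale, then the turn about the tool's z as a fraction of full scale. A call has 1 to 20 rows; each row is the pose to reach, as a shift and turn from the pose commanded when the call began, along the tool's axes at that moment; what a row does not reach only later rows make up. Full scale, the value 1, is 500 mm for a shift and 30 degrees for a turn. A row lasts 1/8 s, in which the tool goes at most 62.5 mm and 10.7 degrees, less where a joint would pass 70% of its speed; a pose out of reach is approached as far as the arm can. A call with a number of a shift or a turn outside -1 to 1 is refused whole. A call with a gripper value outside its range is refused whole. OPENING is the closure, from 0 (fully open) to 1 (shut), set as the call begins (- or left out, the last holds). The fingers move at their own pace and stop on an object; FORCE is the grip in N (left out, the last holds). Time passes only in rows, so rows that repeat a pose let the fingers close. It gives the time, the measured TCP pose, the force, the opening and the grip force at its end, in the units of the state.
- manip.get_state(): the state, without advancing time (a new reading comes with each control period).
- capture(name): name is "side" or "top" or "wrist"; returns (picture, depth): 420x560x3 uint8, red, green, blue; 420x560 float32, m along the optical axis (not along the pixel's ray), 0 where there is no reading.
- camera_params(name): a dict with "mtx" (3x3 intrinsics, pixels), "D" ([k1, k2, p1, p2, k3] as OpenCV has them; the pictures are not rectified), "rvec" (rotation vector, rad) and "tvec" (3), from world to camera coordinates, as OpenCV has them. Camera axes: x right, y down, z forward; pixel columns grow to the right and rows downward; lengths in m; the calibration is good to about 2 mm. A picture is of the moment at which its call begins: read the wrist's pose just before it. camera_params takes no time and is no camera call; for the wrist camera it gives the pose at the moment of the call.
- manip.close_job(): hands the job in; it is judged then, once.
The state is a dict: "time": time; "joint_positions": joint angles; "qd": joint speeds; "joint_torque": joint torques, N m; "eef_pos": TCP position; "ee_rot": TCP orientation; "force": force on the tool from outside, world axes, zero at the start; "torque": the same for the moment, N m; "finger_gap": opening from 0.0 (shut) to 1.0 (fully open); "gripper_force": force on a finger pad.
Only numpy, scipy, OpenCV 4.12 (cv2) and the standard library are available. Lean on these libraries where they do the work, as an engineer would, in place of code of your own. Each camera call takes 0.05 s, during which the arm holds its last target. There are 200 camera calls.

TASK

Close the open battery bay on top of the grey water analyser: take the loose cover that has a tongue at one end, hook its tongue under the bridge at the display end of the bay, swing it down and press its rear gently until the spring catch snaps over it and it lies flat and flush. Do not force it: its plastic cracks at about 40 N, and leave the blank panel and the two glass jars behind them where they are.

Things in the scene. Friction and masses are not known exactly. Their poses are not given: they have to be found in the camera images.
- cover: Loose battery cover, grey plastic, 90 g, lying flat, rib up. Origin: centre of underside; x to its rear (catch) end, y across, z up. Sizes in mm: plate 100 long (x -50..50), 72 wide, 8 thick (z 0..8); the rear 6 (x 44..50) is a lower flange 5 thick. A tongue sticks out in front, a grip rib and four dark grooves are on top.
- cover_tongue (a point): Middle of the tongue's tip, at (-60, 0, 2) mm in the cover's frame. The tongue is 50 wide, 4 thick (z 0..4) and sticks out 10 from the plate's front face (x -60..-50).
- cover_grip (a point): Centre of the cover's grip rib, at (-10, 0, 19) mm in the cover's frame. The rib is 12 thick (x -16..-4), 40 long across (y -20..20), z 8..30: pinch it from above, fingers closing along the cover's x.
- cover_rear (a point): Where to press when snapping the cover shut: top of the plate between rib and rear end, at (30, 0, 8) mm in the cover's frame.
- case: Water analyser: heavy fixed grey case 240 (x) x 150 (y) x 60 high, display and keys on its front strip (-x). Origin: centre of underside; x from display to catch end, z up. A dark battery tray sits in its top in long screw holes, anywhere from 6 mm forward to 6 mm back of nominal along x; no reading gives this offset, feel for it. It does not yield to a push.
- bay (a point): Nominal seat of the cover's origin, at (25, 0, 52) mm in the case's frame, axes as the case; the true seat is this plus the tray's -6..+6 mm along x. Seen from the true seat: side ledges carry the cover at z 0 (|y| 29..39); side walls at y +-39 (3 mm play each side) and rear wall at x 52 reach z 8, the case's top. Between the ledges it is free 11 mm down.
- bridge (a point): Nominal top middle of the bridge's rear edge, at (-50, 0, 8) mm from bay; the tray's offset shifts it too. The bridge runs 16 forward, is 2.8 thick (z 5.2..8 over the ledges), with an open slot 14 deep below. Tilt the cover, rear up 20 degrees; lower it behind the bridge till its front lower edge meets the ledges; slide it forward till its front face stops on the bridge; pivot down.
- catch (a joint): Steel spring catch, 26 wide, mid rear wall of the tray: m pushed back, 0 at rest, to 0.006. Nose tip at x 47.5, z 6.7 from the true seat, bevel above it to z 14. The cover's rear must push it back 3 to 4 mm; it then snaps over the rear flange, back to about 0. Pressing the rear past it takes 6 to 15 N. A hooked cover let go rests on the bevel, rear about 6 degrees up.
- blank: Loose blank panel, same material and rib, but 94 long with no tongue, no flange and no grooves in its top: leave it where it lies. Origin: underside, 3 mm behind the plate's centre.
- jar_a: Closed glass sample jar, 80 mm in diameter, 138 high, behind the analyser. Origin: centre of its base.
- jar_b: Closed glass sample jar, 86 mm in diameter, 158 high, behind the loose panels. Origin: centre of its base.
Things that resemble listed ones, but are neither listed nor needed, are in the scene too. What is shaped like the cover but blue, brown or orange is not meant.

How it is judged:
By the outcome, as a careful person would: the job done as asked, in the order asked, and still so for the second after the job is handed in, with the robot touching nothing.
It also fails if it takes over 69 s, if anything falls off the work surface, if the arm or the gripper's body presses on something with over 40 N, if the wrist force passes 120 N, or if a joint passes its speed limit or range.

## Working session

There is one attempt and no reset: what is moved stays moved. The work goes in short steps, Python scripts to look and compute and a shell command to move; the robot and the scene stay as the last step left them, time stands still between calls to the robot, and variables do not carry over. Pictures are saved under pics/ and viewed, at most 10 in all, crops included, and the job is handed in when it is done.

```bash
mkdir -p pics; ls
python3 - <<'E'
from bench import manip,capture,camera_params
import cv2,numpy as np
print(manip.get_state())
for n in("top","side"):
    p,d=capture(n);np.savez(f'pics/{n}0.npz',p=p,d=d);cv2.imwrite(f'pics/{n}0.png',p[:,:,::-1]);print(n,camera_params(n))
E
```

```text
pics
{'time': 0.0, 'joint_positions': array([-1.33001158e+00,  2.13365858e-01, -3.50473979e-02,  1.32347172e+00,
       -1.39619297e-05,  1.57080599e+00]), 'qd': array([-0.00016817, -0.00127601, -0.00014798,  0.00219338, -0.00040798,
        0.00138417]), 'joint_torque': array([-1.36813571e-03, -6.86156130e+01,  4.87118375e+01,  1.73788145e-02,
       -1.48011927e-04, -2.98481291e-05]), 'eef_pos': array([ 0.11915109, -0.48526287,  0.23081594]), 'ee_rot': array([-5.39544502e-04,  9.92762020e-01,  1.20096942e-01, -7.23072214e-05]), 'force': array([-0.7193963 , -0.09267722,  0.94814495]), 'torque': array([ 0.02272504, -0.00287175, -0.0121796 ]), 'gripper_force': 0.0, 'finger_gap': 1.0051653802177176}
top {'mtx': array([[394.88632119,   0.        , 276.22724473],
       [  0.        , 394.88632119, 208.61424748],
       [  0.        ,   0.        ,   1.        ]]), 'D': array([-0.10473747,  0.        ,  0.        ,  0.        ,  0.        ]), 'rvec': array([ 2.1735182 , -2.10707241,  0.19989314]), 'tvec': array([-0.21808303,  0.50828174,  1.05915712])}
side {'mtx': array([[444.48754953,   0.        , 276.28793402],
       [  0.        , 444.48754953, 216.31277237],
       [  0.        ,   0.        ,   1.        ]]), 'D': array([-0.13860731,  0.        ,  0.        ,  0.        ,  0.        ]), 'rvec': array([ 0.11039752, -2.88432498,  1.16677695]), 'tvec': array([0.48712629, 0.21452483, 1.16840406])}
```

View pics/top0.png

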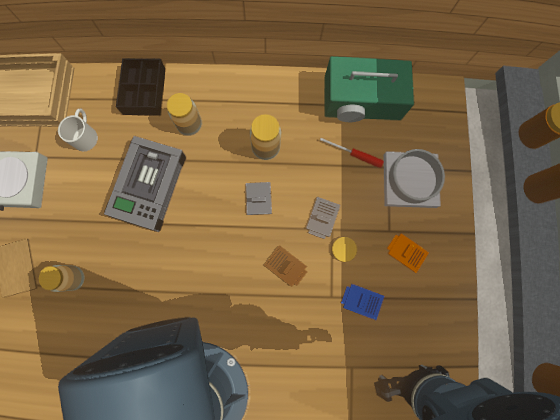

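View pics/side0.png

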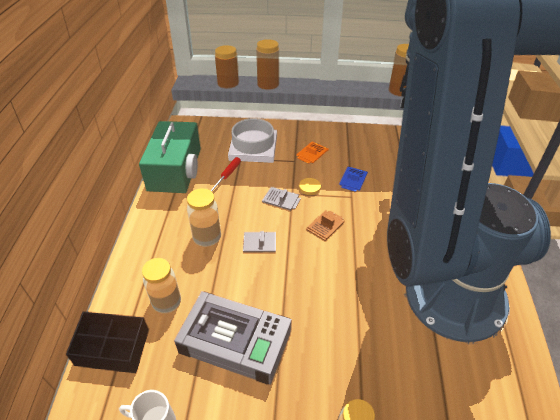

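The top view shows the grooved grey cover with tongue at about (322,217), the blank at (258,198), the analyser at (145,183) with its display to the lower left, and the jars at (183,113) and (265,135). The side view agrees. The tool only shifts and turns about z, so the tilt has to come from the cover pivoting between the pads.

```bash
cat > h.py <<'E'
import numpy as np,cv2
from bench import manip,capture,camera_params
def cloud(d,c):
    h,w=d.shape;u,v=np.meshgrid(np.arange(w),np.arange(h))
    n=cv2.undistortPoints(np.stack([u,v],-1).reshape(-1,1,2).astype(float),c['mtx'],c['D']).reshape(-1,2)
    P=np.c_[n,np.ones(len(n))]*d.reshape(-1,1);R=cv2.Rodrigues(c['rvec'])[0]
    return ((P-c['tvec'])@R).reshape(h,w,3)
def ray(uv,z,c):
    n=cv2.undistortPoints(np.array(uv,float).reshape(-1,1,2),c['mtx'],c['D']).reshape(-1,2)
    R=cv2.Rodrigues(c['rvec'])[0];D=np.c_[n,np.ones(len(n))]@R;o=-R.T@c['tvec']
    return o+D*((z-o[2])/D[:,2])[:,None]
def tool_delta(dw):
    # world shift -> tool axes, fraction of full scale
    from scipy.spatial.transform import Rotation as Ro
    q=manip.get_state()['ee_rot'];return Ro.from_quat(np.r_[q[1:],q[0]]).inv().apply(dw)/.5
E
python3 - <<'E'
from h import *
c=camera_params('top');f=np.load('pics/top0.npz');p,d=f['p'],f['d'];X=cloud(d,c)
s=p.astype(int).max(2)-p.astype(int).min(2)
def rect(box,zlo,zhi,sat):
    u0,v0,u1,v1=box;m=np.zeros(d.shape,bool);m[v0:v1,u0:u1]=1
    m&=(X[...,2]>zlo)&(X[...,2]<zhi)&(s<sat)&(d>0)
    q=X[m];r=cv2.minAreaRect(q[:,:2].astype(np.float32)*1000);print(m.sum(),np.median(q[:,2]),r,cv2.boxPoints(r).round(0).tolist())
rect((295,185,350,245),.003,.02,40)
rect((235,170,285,220),.003,.02,40)
rect((90,130,195,240),.05,.075,60)
for n,(u,v) in dict(table=(290,200),disp=(123,205),case=(160,150),ja=(180,105),jb=(265,127)).items():print(n,X[v,u])
E
```

```text
801 0.009170582220220696 ((498.5496826171875, -337.1021728515625), (71.36021423339844, 110.15864562988281), 72.32441711425781) [[435.0, -354.0], [540.0, -388.0], [562.0, -320.0], [457.0, -286.0]]
707 0.009575232670603439 ((550.7726440429688, -149.41647338867188), (94.500732421875, 71.86510467529297), 4.5071868896484375) [[501.0, -117.0], [506.0, -189.0], [601.0, -182.0], [595.0, -110.0]]
3726 0.061342816352100996 ((594.7515869140625, 237.17041015625), (286.55950927734375, 241.39620971679688), 74.86723327636719) [[441.0, 130.0], [674.0, 67.0], [749.0, 344.0], [516.0, 407.0]]
table [ 0.54921488 -0.2423354   0.0011313 ]
disp [0.50786312 0.2237508  0.06390499]
case [0.66908142 0.13232828 0.06508372]
ja [0.7729579  0.06670936 0.14142538]
jb [ 0.71024383 -0.16495488  0.1586459 ]
```

Run:
```python
from h import *
c=camera_params('top');f=np.load('pics/top0.npz');p,d=f['p'],f['d'];X=cloud(d,c)
s=p.astype(int).max(2)-p.astype(int).min(2)
m=np.zeros(d.shape,bool);m[185:245,295:350]=1;m&=(X[...,2]>.002)&(X[...,2]<.035)&(s<40)
q=X[m];a=np.radians(-17.8);ax=np.array([np.cos(a),np.sin(a)]);o=np.array([.4985,-.3371])
t=(q[:,:2]-o)@ax*1000;w=(q[:,:2]-o)@[-ax[1],ax[0]]*1000
for lo in range(-60,60,10):
    k=(t>=lo)&(t<lo+10);print(lo,k.sum(),w[k].min().round(),w[k].max().round(),q[k,2].max().round(3),np.median(q[k,2]).round(3))
m=np.zeros(d.shape,np.uint8);m[125:235,95:190]=1;m&=((X[...,2]>.055)&(X[...,2]<.07)).astype(np.uint8)
n,l,st,ce=cv2.connectedComponentsWithStats(m);k=1+st[1:,4].argmax();r=cv2.minAreaRect(X[l==k][:,:2].astype(np.float32)*1000);print(st[k],r,cv2.boxPoints(r).round())
cv2.imwrite('pics/crop.png',np.hstack([cv2.resize(p[125:235,95:195],None,fx=4.5,fy=4.5,interpolation=2),cv2.resize(p[180:250,290:355],None,fx=5,fy=495/70,interpolation=2)])[:,:,::-1])
```

```text
-60 28 -23.0 26.0 0.011 0.006
-50 74 -34.0 35.0 0.015 0.008
-40 83 -35.0 35.0 0.016 0.009
-30 87 -35.0 35.0 0.014 0.009
-20 99 -36.0 36.0 0.035 0.01
-10 81 -34.0 35.0 0.035 0.029
0 63 -35.0 35.0 0.032 0.01
10 81 -36.0 35.0 0.017 0.009
20 82 -35.0 35.0 0.015 0.009
30 83 -34.0 36.0 0.014 0.01
40 78 -36.0 36.0 0.014 0.01
50 38 -34.0 36.0 0.01 0.007
[ 104  135   78   95 3454] ((578.2186889648438, 175.42034912109375), (158.31727600097656, 241.59823608398438), 74.7559814453125) [[441. 131.]
 [674.  67.]
 [716. 220.]
 [482. 284.]]
```

View pics/crop.png

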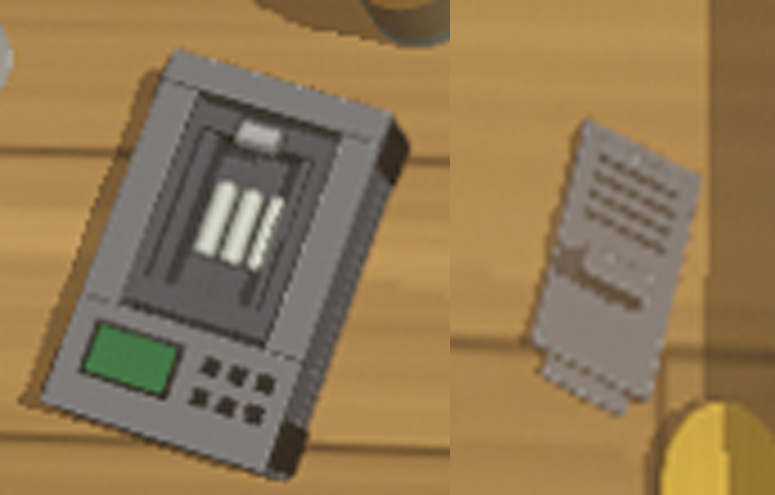

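The left crop shows the case with the display at its lower left and the catch at its upper right. The right crop shows the cover with its tongue at lower right and its rear pointing to world +x. Next I move over the rib, turned so the fingers close along the cover's y.

```bash
python3 -m handwheel '[[[0.1,-0.014,0.007],0.12],[[0.2,-0.028,0.015],0.25],[[0.3,-0.042,0.022],0.37],[[0.4,-0.056,0.03],0.5],[[0.5,-0.07,0.037],0.62],[[0.6,-0.084,0.045],0.75],[[0.7,-0.098,0.052],0.87],[[0.76,-0.106,0.06],1],[[0.8,-0.112,0.06],1],[[0.8,-0.112,0.06],1],[[0.8,-0.112,0.06],1]]' 0 40
python3 - <<'E'
from h import *
s=manip.get_state();c=camera_params('wrist');p,d=capture('wrist');print(s['eef_pos'],s['ee_rot'],c['tvec'],-cv2.Rodrigues(c['rvec'])[0].T@c['tvec'])
np.savez('pics/w1.npz',p=p,d=d,**c);cv2.imwrite('pics/w1.png',p[:,:,::-1])
E
```

```text
time: 1.48
eef_pos: [0.4936, -0.3363, 0.2015]
ee_rot: [0.0, 0.99, -0.141, -0.0]
force: [-0.4, -0.2, -0.1]
finger_gap: 1.0
gripper_force: 0.0
[ 0.49359597 -0.33627646  0.20147213] [ 8.61989579e-05  9.90038853e-01 -1.40794361e-01 -9.62666182e-05] [-0.18530369  0.51633515  0.51191343] [ 0.5635277  -0.3565126   0.34399142]
```

View pics/w1.png

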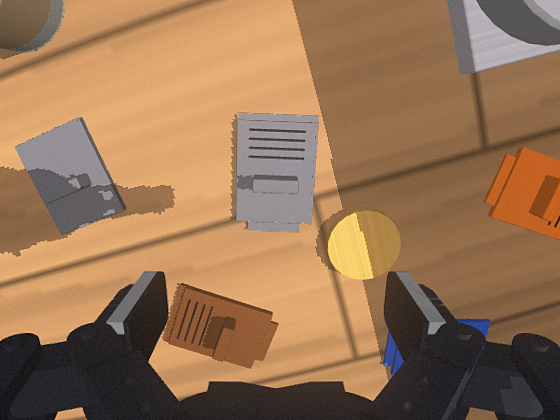

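The wrist view shows the cover upright at about (277,170), rib at (275,184), tongue at the bottom (272,226). The lid at (364,244) stays clear.

Run:
```python
from h import *
f=np.load('pics/w1.npz');p,d=f['p'],f['d'];X=cloud(d,f);s=p.astype(int).max(2)-p.astype(int).min(2)
def cc(zl,zh,seed,sat=45):
    m=((X[...,2]>zl)&(X[...,2]<zh)&(s<sat)).astype(np.uint8);m=cv2.morphologyEx(m,cv2.MORPH_OPEN,np.ones((3,3),np.uint8))
    l=cv2.connectedComponents(m)[1];k=l==l[seed];q=X[k];r=cv2.minAreaRect(q[:,:2].astype(np.float32)*1000)
    print(seed,k.sum(),np.median(q[:,2]),r,cv2.boxPoints(r).round(1).tolist());return k
cc(.0065,.02,(210,275));cc(.002,.02,(210,275));cc(.022,.04,(184,280))
print(X[120:330:30,330,2])
```

```text
(210, 275) 221057 0.0004037561111270809 ((423.3909912109375, -322.04656982421875), (647.3793334960938, 463.0736999511719), 73.81465148925781) [[110.80000305175781, -568.4000244140625], [555.5, -697.4000244140625], [736.0, -75.69999694824219], [291.29998779296875, 53.400001525878906]]
(210, 275) 8220 0.007950749801603608 ((498.57025146484375, -337.1895446777344), (72.180419921875, 110.38460540771484), 71.51665496826172) [[434.79998779296875, -353.8999938964844], [539.5, -388.8999938964844], [562.4000244140625, -320.5], [457.70001220703125, -285.5]]
(184, 280) 685 0.029880435120275294 ((493.7718200683594, -335.6978759765625), (39.76284408569336, 12.172551155090332), 71.78328704833984) [[481.79998779296875, -352.70001220703125], [493.29998779296875, -356.5], [505.79998779296875, -318.70001220703125], [494.20001220703125, -314.8999938964844]]
[ 4.44078452e-04 -4.73951176e-04  5.66155906e-04 -3.78167982e-04
  1.40630744e-02  2.30215878e-04 -1.64150987e-05]
```

```bash
python3 -m handwheel '[[[0,0,0.1],0.07],[[0,0,0.2],0.07],[[0,0,0.3],0.07],[[0,0,0.36],0.07],[[0,0,0.385],0.07],[[0,0,0.385],0.07],[[0,0,0.385],0.07]]' 0 40
python3 -m handwheel '[[[0,0,0],0],[[0,0,0],0],[[0,0,0],0],[[0,0,0],0],[[0,0,0],0],[[0,0,0],0],[[0,0,0],0],[[0,0,0],0]]' 0.75 40
```

```text
time: 2.4
eef_pos: [0.4951, -0.3365, 0.0104]
ee_rot: [0.0, 0.987, -0.159, 0.001]
force: [-0.4, 0.3, 0.2]
finger_gap: 0.999
gripper_force: 0.0
time: 3.4
eef_pos: [0.4946, -0.3359, 0.0094]
ee_rot: [0.0, 0.987, -0.159, 0.0]
force: [-2.0, 1.4, 7.1]
finger_gap: 0.455
gripper_force: 40.5
```

```bash
python3 -m handwheel '[[[0,0,-0.02],0],[[0,0,-0.06],0],[[0,0,-0.12],0],[[0,0,-0.2],0],[[0,0,-0.26],0],[[0,0,-0.3],0],[[0,0,-0.3],0]]'
python3 -m handwheel '[[[-0.01,-0.03,-0.01],-0.01],[[-0.03,-0.1,-0.02],-0.02],[[-0.06,-0.18,-0.03],-0.03],[[-0.09,-0.28,-0.04],-0.04],[[-0.12,-0.38,-0.05],-0.05],[[-0.15,-0.48,-0.06],-0.06],[[-0.18,-0.58,-0.07],-0.07],[[-0.21,-0.68,-0.08],-0.08],[[-0.24,-0.78,-0.09],-0.1],[[-0.27,-0.87,-0.1],-0.1],[[-0.3,-0.94,-0.1],-0.1],[[-0.31,-0.98,-0.1],-0.1],[[-0.31,-1,-0.1],-0.1],[[-0.31,-1,-0.1],-0.1]]'
python3 - <<'E'
from h import *
s=manip.get_state();c=camera_params('wrist');p,d=capture('wrist')
np.savez('pics/w2.npz',p=p,d=d,**c);cv2.imwrite('pics/w2.png',p[:,:,::-1]);print(s['eef_pos'],s['ee_rot'])
p,d=capture('side');cv2.imwrite('pics/side2.png',p[:,:,::-1])
E
```

```text
time: 4.28
eef_pos: [0.4951, -0.3363, 0.1606]
ee_rot: [0.001, 0.987, -0.159, 0.001]
force: [0.0, -0.5, -1.6]
finger_gap: 0.457
gripper_force: 40.5
time: 6.02
eef_pos: [0.4624, -0.0701, 0.2068]
ee_rot: [-0.026, 0.995, -0.092, 0.001]
force: [-0.0, 0.1, -0.3]
finger_gap: 0.458
gripper_force: 40.6
[ 0.46239568 -0.0701328   0.2067747 ] [-0.02614796  0.99538877 -0.09228019  0.00136243]
```

View pics/w2.png

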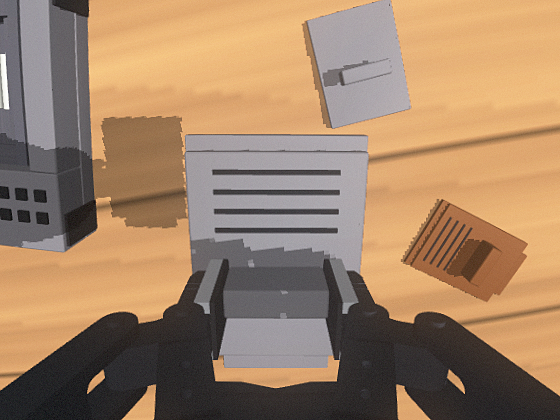

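The wrist view shows the cover held level, tongue towards the camera's bottom, and the case at the left edge. The arm lags behind the rows, so I let it settle.

```bash
python3 -m handwheel '[[[0,0,0],0],[[0,0,0],0],[[0,0,0],0]]'
python3 - <<'E'
from h import *
print(manip.get_state()['joint_positions'],tool_delta(np.array([.506,.195,.21])-manip.get_state()['eef_pos']))
E
```

```text
time: 6.5
eef_pos: [0.4626, -0.07, 0.2067]
ee_rot: [-0.026, 0.995, -0.092, 0.001]
force: [-0.2, -0.4, -1.1]
finger_gap: 0.455
gripper_force: 40.6
[-0.18558297  0.15475461 -0.16892434  1.24938949  0.05235933  3.1405952 ] [-0.01199623 -0.53662508  0.02150458]
```

Joint 6 is at its limit, so I have to set the cover down on free table and regrasp it with the tool half a turn round.

```bash
python3 -m handwheel '[[[0,-0.02,0.02],-0.1],[[-0.01,-0.05,0.05],-0.3],[[-0.015,-0.08,0.1],-0.5],[[-0.015,-0.08,0.15],-0.62],[[-0.015,-0.08,0.15],-0.62],[[-0.015,-0.08,0.15],-0.62]]'
```

```text
time: 7.25
eef_pos: [0.4634, -0.0254, 0.1346]
ee_rot: [-0.026, 0.997, 0.07, 0.006]
force: [-0.1, 0.4, 0.0]
finger_gap: 0.455
gripper_force: 40.5
```

```bash
python3 -m handwheel '[[[0,0,0.06],0],[[0,0,0.14],0],[[0,0,0.2],0],[[0,0,0.23],0],[[0,0,0.243],0],[[0,0,0.243],0]]'
python3 -m handwheel '[[[0,0,0],0],[[0,0,0],0],[[0,0,0],0],[[0,0,0],0],[[0,0,-0.04],0],[[0,0,-0.1],0],[[0,0,-0.18],0],[[0,0,-0.24],0],[[0,0,-0.24],0]]' 0
for i in 1 2 3; do :; done
python3 - <<'E'
from h import *
s=manip.get_state();c=camera_params('wrist');p,d=capture('wrist')
np.savez('pics/w3.npz',p=p,d=d,**c);print(s['joint_positions'],s['eef_pos'],s['ee_rot'])
E
```

```text
time: 8.0
eef_pos: [0.4645, -0.0193, 0.0132]
ee_rot: [-0.026, 0.997, 0.07, 0.006]
force: [0.7, 0.9, -0.2]
finger_gap: 0.459
gripper_force: 40.6
time: 9.12
eef_pos: [0.4645, -0.0256, 0.1345]
ee_rot: [-0.025, 0.997, 0.07, 0.007]
force: [1.1, -0.2, -0.3]
finger_gap: 1.0
gripper_force: 0.0
[-0.09061225  0.17778217 -0.32821726  1.05818631  0.05237906  2.91116279] [ 0.46447949 -0.02561176  0.13448208] [-0.02532163  0.99720379  0.06991389  0.00744712]
```

Run:
```python
from h import *
f=np.load('pics/w3.npz');p,d=f['p'],f['d'];X=cloud(d,f);s=p.astype(int).max(2)-p.astype(int).min(2)
R=np.array([.4645,-.02])
near=np.hypot(X[...,0]-.47,X[...,1]+.02)<.09
for zl,zh in((.002,.02),(.022,.04)):
    m=(near&(X[...,2]>zl)&(X[...,2]<zh)&(s<45)&(d>0)).astype(np.uint8);m=cv2.morphologyEx(m,cv2.MORPH_OPEN,np.ones((3,3),np.uint8))
    _,l,st,_=cv2.connectedComponentsWithStats(m);q=X[l==1+st[1:,4].argmax()];r=cv2.minAreaRect(q[:,:2].astype(np.float32)*1000);print(len(q),np.median(q[:,2]),r,cv2.boxPoints(r).round(1).tolist())
```

```text
12194 0.00794737798652964 ((469.0359802246094, -18.42322540283203), (110.07865142822266, 72.21536254882812), 7.77728796005249) [[409.6000061035156, 9.899999618530273], [419.3999938964844, -61.599998474121094], [528.5, -46.79999923706055], [518.7000122070312, 24.799999237060547]]
1068 0.029850952614280817 ((464.06243896484375, -18.96354866027832), (12.43690013885498, 39.804969787597656), 8.860121726989746) [[454.8999938964844, -0.30000001192092896], [461.0, -39.599998474121094], [473.29998779296875, -37.70000076293945], [467.1000061035156, 1.7000000476837158]]
```

```bash
python3 -m handwheel '[[[0,0,0],-0.33],[[0,0,0],-0.66],[[0,0,0],-1],[[0,0,0],-1]]'
python3 -m handwheel '[[[0,0,0],-0.33],[[0,0,0],-0.66],[[0,0,0],-1],[[0,0,0],-1]]'
python3 -m handwheel '[[[0,0,0],-0.33],[[0,0,0],-0.66],[[0,0,0],-1],[[0,0,0],-1]]'
python3 -c "from h import *;print(manip.get_state()['joint_positions'],manip.get_state()['ee_rot'])"
```

```text
time: 9.68
eef_pos: [0.4625, -0.0254, 0.1315]
ee_rot: [-0.024, 0.945, 0.325, 0.011]
force: [-0.2, -0.2, -0.3]
finger_gap: 0.992
gripper_force: 0.0
time: 10.18
eef_pos: [0.4628, -0.0254, 0.1319]
ee_rot: [-0.02, 0.83, 0.557, 0.017]
force: [-0.3, -0.2, 0.7]
finger_gap: 1.003
gripper_force: 0.0
time: 10.68
eef_pos: [0.4629, -0.0254, 0.1322]
ee_rot: [-0.014, 0.658, 0.752, 0.022]
force: [-0.2, -0.9, 0.5]
finger_gap: 1.002
gripper_force: 0.0
[-0.0904777   0.18013794 -0.33143117  1.05686208  0.05234134  1.34731831] [-0.0144268   0.65830653  0.75229407  0.02186347]
```

```bash
python3 -m handwheel '[[[0,0,0.06],0],[[0,0,0.14],0],[[0,0,0.2],0],[[0,0,0.23],0],[[0,0,0.245],0],[[0,0,0.245],0],[[0,0,0.245],0]]'
python3 -m handwheel '[[[0,0,0],0],[[0,0,0],0],[[0,0,0],0],[[0,0,0],0],[[0,0,0],0],[[0,0,0],0],[[0,0,0],0],[[0,0,0],0]]' 1 40
python3 -m handwheel '[[[0,0,-0.02],0],[[0,0,-0.06],0],[[0,0,-0.12],0],[[0,0,-0.18],0],[[0,0,-0.24],0],[[0.02,0.04,-0.3],0.15],[[0.05,0.1,-0.35],0.35],[[0.09,0.17,-0.38],0.6],[[0.11,0.2,-0.38],0.77],[[0.11,0.208,-0.38],0.77],[[0.11,0.208,-0.38],0.77],[[0.11,0.208,-0.38],0.77]]'
python3 - <<'E'
from h import *
s=manip.get_state();c=camera_params('wrist');p,d=capture('wrist')
np.savez('pics/w4.npz',p=p,d=d,**c);cv2.imwrite('pics/w4.png',p[:,:,::-1]);print(s['eef_pos'],s['ee_rot'],s['joint_positions'])
E
```

```text
time: 11.55
eef_pos: [0.4645, -0.0191, 0.0107]
ee_rot: [-0.014, 0.656, 0.754, 0.022]
force: [-0.1, 0.5, -0.1]
finger_gap: 0.999
gripper_force: 0.0
time: 12.55
eef_pos: [0.4641, -0.0191, 0.0103]
ee_rot: [-0.014, 0.656, 0.755, 0.022]
force: [-0.9, 0.4, 5.1]
finger_gap: 0.127
gripper_force: 39.0
time: 14.05
eef_pos: [0.5573, 0.0394, 0.2042]
ee_rot: [-0.018, 0.793, 0.608, 0.019]
force: [0.6, -0.6, -0.9]
finger_gap: 0.128
gripper_force: 39.3
[0.55727217 0.03936739 0.20421428] [-0.01835265  0.79335738  0.60819507  0.01860134] [0.04148242 0.33118762 0.05341345 1.28367884 0.05142684 1.87522232]
```

View pics/w4.png

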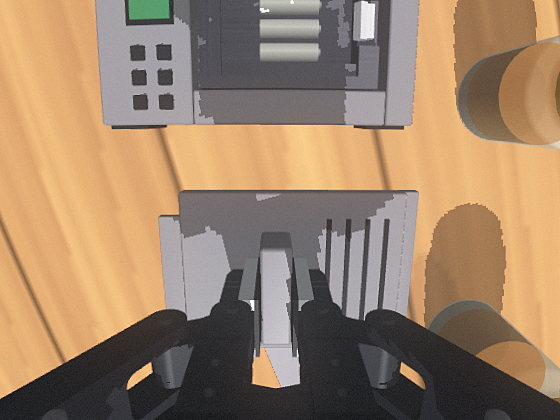

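The wrist view shows the cover level and parallel to the case, tongue left. The near case corners are at (104,124) and (410,124), and the catch is at (365,20).

Run:
```python
from h import *
f=np.load('pics/w4.npz');p,d=f['p'],f['d'];X=cloud(d,f)
v,u=np.mgrid[:420,:560]
m=(v<130)&(u>60)&(u<440)&(X[...,2]>.055)&(X[...,2]<.066)&(d>0)
def line(pts,fi):
    vx,vy,x,y=cv2.fitLine(pts.astype(np.float32),cv2.DIST_HUBER,0,.001,.001).ravel();return np.array([x,y]),np.array([vx,vy])
near=[X[np.where(m[:,k])[0].max(),k] for k in range(125,395,3)]
lf=[X[r,np.where(m[r])[0].min()] for r in range(5,110,3)]
rt=[X[r,np.where(m[r])[0].max()] for r in range(5,110,3)]
L=[line(np.array(a)[:,:2],0) for a in(near,lf,rt)]
for o,w in L:print(o,np.degrees(np.arctan2(w[1],w[0])))
def inter(a,b):
    t=np.linalg.solve(np.c_[a[1],-b[1]],b[0]-a[0]);return a[0]+t[0]*a[1]
A,B=inter(L[0],L[1]),inter(L[0],L[2]);print(A,B,np.linalg.norm(B-A),'zcase',np.median(X[m][:,2]))
ax=(B-A)/np.linalg.norm(B-A);ay=np.array([-ax[1],ax[0]]);C=(A+B)/2+.075*ay;print('yaw',np.degrees(np.arctan2(*ax[::-1])),'C',C,'bay',C+.025*ax)
m=(v>185)&(v<330)&(u>160)&(u<425)&(X[...,2]>.18)&(X[...,2]<.218)
# plate
k=m&(v<235)&(u>310)&(u<415)|m&(v<240)&(u>185)&(u<250)
q=X[k];cf=np.linalg.lstsq(np.c_[q[:,:2]-q[:,:2].mean(0),np.ones(len(q))],q[:,2],rcond=None)[0];print('plate slope deg along ax,ay',np.degrees(cf[:2]@ax),np.degrees(cf[:2]@ay),cf[2])
top=[X[np.where((m&(v<215))[:,c])[0].min(),c] for c in range(200,400,3)];o,w=line(np.array(top)[:,:2],0);print('cover yaw',np.degrees(np.arctan2(w[1],w[0])),'side dist from TCP',(o-np.array([.5573,.0394]))@ay)
rr=np.array([X[r,np.where((m&(u<424))[r])[0].max()] for r in range(200,260,5)]);print('rear dist from TCP',np.median((rr[:,:2]-[.5573,.0394])@ax))
# bay structure heights along case x
for y in(-.0,.005,-.035,-.05):
    r=[(X[...,:2]-C)@ax,(X[...,:2]-C)@ay]
    kk=(v<130)&(abs(r[1]-y)<.002)&(d>0)
    print(y,[(x,round(float(np.median(X[kk&(abs(r[0]-x/1000)<.0015)][:,2])*1000)) if (kk&(abs(r[0]-x/1000)<.0015)).any() else None) for x in range(-50,100,4)])
```

```text
[0.57653445 0.09799837] -15.199144
[0.4571048  0.18355538] 74.666794
[0.68648845 0.12073965] 74.630745
[0.4435519 0.1341268] [0.67303157 0.07178223] 0.23779774 zcase 0.05998339651978732
yaw -15.199144 C [0.5779548  0.17533106] bay [0.60208035 0.16877669]
plate slope deg along ax,ay -1.0457889348038356 -3.5856121788703885 0.20139617187543266
cover yaw -15.071684 side dist from TCP 0.03589387062978807
rear dist from TCP 0.059743060155440925
-0.0 [(-50, 60), (-46, None), (-42, 59), (-38, 60), (-34, 60), (-30, 59), (-26, 28), (-22, 27), (-18, 27), (-14, 27), (-10, 28), (-6, 27), (-2, 27), (2, 40), (6, 41), (10, 41), (14, 41), (18, 41), (22, 40), (26, 40), (30, 41), (34, 41), (38, 41), (42, 41), (46, 41), (50, 36), (54, 27), (58, 26), (62, 27), (66, 27), (70, 27), (74, 61), (78, 64), (82, 62), (86, 62), (90, 53), (94, None), (98, 45)]
0.005 [(-50, 60), (-46, 58), (-42, 60), (-38, 60), (-34, 60), (-30, 60), (-26, 28), (-22, 27), (-18, 27), (-14, 27), (-10, 27), (-6, 27), (-2, 27), (2, 39), (6, 38), (10, 39), (14, 39), (18, 39), (22, 39), (26, 39), (30, 39), (34, 39), (38, 39), (42, 39), (4
[... 234 characters left out ...]
, (-18, 52), (-14, 52), (-10, 52), (-6, 52), (-2, 52), (2, 52), (6, 52), (10, 52), (14, 52), (18, 52), (22, 52), (26, 52), (30, 52), (34, 52), (38, 52), (42, 52), (46, 52), (50, 52), (54, 52), (58, 52), (62, 52), (66, 52), (70, 52), (74, 52), (78, 60), (82, 60), (86, 60), (90, 60), (94, None), (98, 51)]
-0.05 [(-50, 60), (-46, 60), (-42, 59), (-38, 59), (-34, 59), (-30, 59), (-26, 59), (-22, 59), (-18, 59), (-14, 59), (-10, 59), (-6, 59), (-2, 59), (2, 60), (6, 58), (10, 59), (14, 59), (18, 59), (22, 59), (26, 59), (30, 59), (34, 59), (38, 59), (42, 59), (46, 59), (50, 59), (54, 59), (58, 59), (62, 60), (66, 60), (70, 59), (74, 59), (78, 59), (82, 59), (86, 60), (90, 59), (94, 60), (98, 58)]
```

Run:
```python
from h import *
f=np.load('pics/w4.npz');p,d=f['p'],f['d'];X=cloud(d,f)
for r in range(192,262,6):print(r,[ (round(float(np.median(X[r-1:r+2,c-3:c+4,2]))*1,4) if 1 else 0) for c in(190,215,240,320,338,356,377,395,410)], X[r,356,:2].round(4))
print(np.median(X[225:330:15,268:283,2],1), [X[r,275].round(4).tolist() for r in(240,300,340)])
```

```text
192 [0.2012, 0.2006, 0.2001, 0.1994, 0.1999, 0.1999, 0.1996, 0.1997, 0.1977] [0.5988 0.0655]
198 [0.2023, 0.2022, 0.2021, 0.2019, 0.2016, 0.2016, 0.2015, 0.2011, 0.1983] [0.5981 0.0633]
204 [0.202, 0.2026, 0.2021, 0.2017, 0.2014, 0.2016, 0.2018, 0.201, 0.1981] [0.5976 0.0608]
210 [0.2024, 0.2023, 0.2019, 0.2017, 0.2012, 0.2012, 0.2016, 0.2014, 0.1983] [0.597  0.0585]
216 [0.2025, 0.2023, 0.2021, 0.2018, 0.2012, 0.2017, 0.2015, 0.2014, 0.1979] [0.5965 0.0559]
222 [0.2023, 0.2022, 0.2021, 0.2018, 0.2016, 0.2015, 0.2013, 0.2014, 0.1981] [0.596  0.0532]
228 [0.2023, 0.202, 0.2021, 0.2019, 0.2015, 0.2014, 0.2011, 0.201, 0.1983] [0.5955 0.0507]
234 [0.2023, 0.202, 0.2019, 0.202, 0.2018, 0.2016, 0.2016, 0.2011, 0.1982] [0.5949 0.0482]
240 [0.2022, 0.2023, 0.2022, 0.2013, 0.2014, 0.2013, 0.2015, 0.2012, 0.198] [0.5944 0.0454]
246 [0.2023, 0.2023, 0.2021, 0.2018, 0.2014, 0.2017, 0.2014, 0.2012, 0.1981] [0.5939 0.0429]
252 [0.2021, 0.202, 0.2022, 0.2018, 0.2013, 0.2014, 0.2015, 0.2012, 0.1979] [0.5933 0.0403]
258 [0.2025, 0.2022, 0.2023, 0.2018, 0.2015, 0.2015, 0.2014, 0.2012, 0.1977] [0.5926 0.038 ]
[0.20198107 0.21393547 0.22396004 0.22403147 0.22374528 0.22410556
 0.2240034 ] [[0.5627, 0.0585, 0.2141], [0.5576, 0.039, 0.2239], [0.5531, 0.0225, 0.2238]]
```

```bash
python3 -c "
from h import *
p=manip.get_state()['eef_pos'];T=np.array([.6088,.1669,.204]);a=tool_delta(T-p);b=tool_delta(np.array([.6088,.1669,.078])-p);print(a,b)"
```

```text
[0.27258897 0.033101   0.0144625 ] [0.25951026 0.03470503 0.26611777]
```

```bash
python3 -m handwheel '[[[0.03,0.005,0],0],[[0.09,0.012,0.005],0],[[0.16,0.02,0.01],0],[[0.22,0.028,0.015],0],[[0.26,0.033,0.015],0],[[0.27,0.033,0.03],0],[[0.268,0.034,0.08],0],[[0.266,0.034,0.14],0],[[0.263,0.034,0.2],0],[[0.26,0.034,0.235],0],[[0.26,0.034,0.255],0],[[0.26,0.034,0.26],0],[[0.26,0.034,0.26],0],[[0.26,0.034,0.26],0]]'
python3 - <<'E'
from h import *
s=manip.get_state();print(s['eef_pos'],s['ee_rot'],tool_delta(np.array([.6088,.1669,.078])-s['eef_pos'])*500)
p,d=capture('side');cv2.imwrite('pics/s5.png',cv2.resize(p[220:420,120:360],None,fx=3,fy=3,interpolation=2)[:,:,::-1])
E
```

```text
time: 15.85
eef_pos: [0.6095, 0.1677, 0.0817]
ee_rot: [-0.018, 0.794, 0.608, 0.019]
force: [-0.2, -0.2, -0.9]
finger_gap: 0.127
gripper_force: 39.3
[0.60953328 0.16765404 0.08172948] [-0.01805804  0.79351444  0.60797747  0.01929093] [-1.11373848 -0.49252997  3.6786283 ]
```

View pics/s5.png

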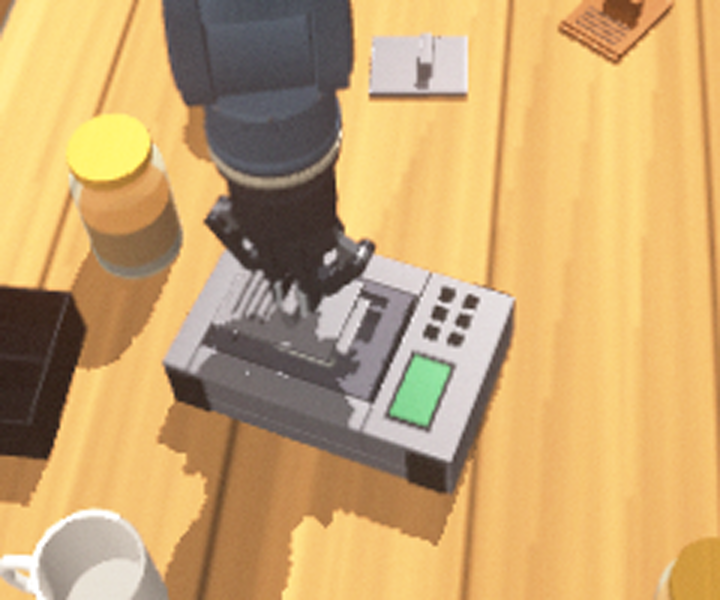

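The side view shows the cover held above the bay, tongue behind the bridge. I lower it the last 3 mm, then part the fingers a little so the front drops and the rear rests on the catch.

```bash
python3 -m handwheel '[[[-0.002,-0.001,0.003],0],[[-0.002,-0.001,0.006],0],[[-0.002,-0.001,0.006],0],[[-0.002,-0.001,0.006],0]]'
python3 -m handwheel '[[[0,0,0],0],[[0,0,0],0],[[0,0,0],0],[[0,0,0],0]]' 0.7
python3 - <<'E'
from h import *
s=manip.get_state();print(s['eef_pos'],s['force'])
c=camera_params('wrist');p,d=capture('wrist');np.savez('pics/w6.npz',p=p,d=d,**c);cv2.imwrite('pics/w6.png',p[:,:,::-1])
E
```

```text
time: 16.4
eef_pos: [0.6084, 0.1669, 0.0779]
ee_rot: [-0.018, 0.794, 0.608, 0.019]
force: [0.7, 0.8, -0.1]
finger_gap: 0.129
gripper_force: 39.3
time: 16.9
eef_pos: [0.6084, 0.1669, 0.078]
ee_rot: [-0.018, 0.793, 0.608, 0.019]
force: [-0.3, -0.2, 0.2]
finger_gap: 0.298
gripper_force: 0.0
[0.60836743 0.16690792 0.07797324] [-0.34831766 -0.17017915  0.15331918]
```

View pics/w6.png

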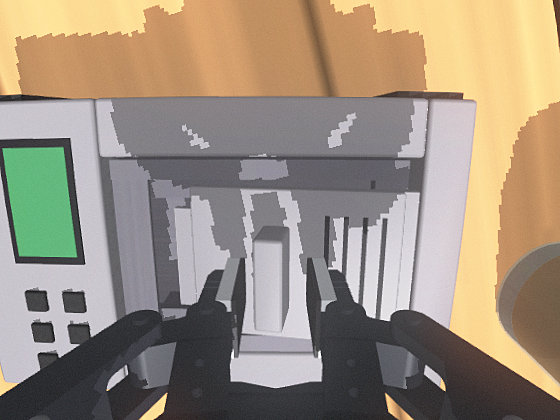

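The cover lies in the bay with its tongue (183,240) behind the bridge edge and its rear at (415,230). I check its slope and position.

```bash
cat > slope.py <<'E'
from h import *
import sys
f=np.load(sys.argv[1]);p,d=f['p'],f['d'];X=cloud(d,f)
C=np.array([.57796,.17533]);a=np.radians(-15.2);ax=np.array([np.cos(a),np.sin(a)]);ay=np.array([-ax[1],ax[0]])
x=(X[...,:2]-C)@ax*1000;y=(X[...,:2]-C)@ay*1000;z=X[...,2]*1000-52
for yy in map(int,sys.argv[2:]):
    print('y',yy,[(k,round(float(np.median(z[q])),1)) for k in range(-40,100,4) for q in[(abs(y-yy)<3)&(abs(x-k)<1.5)&(d>0)] if q.sum()>3])
E
python3 slope.py pics/w6.npz 0 24 32
```

```text
y 0 [(-40, 8.0), (-36, 7.5), (-32, 7.2), (-28, 7.4), (-24, -25.1), (-16, 2.7), (-12, 102.8), (-8, 83.6), (-4, 82.6), (0, 81.4), (4, 10.2), (8, 10.1), (20, 44.9), (24, 35.2), (28, 36.0), (32, 36.4), (36, 28.4), (40, 15.5), (44, 40.8), (48, 68.6), (56, 18.2), (60, 19.3), (64, 80.6), (68, 81.9), (72, 82.0), (76, 100.1), (80, 103.9), (84, 22.8), (88, 20.6), (92, 20.7)]
y 24 [(-40, 7.9), (-36, 7.8), (-32, 7.8), (-28, 7.8), (-24, -25.1), (-20, -25.0), (-16, 0.6), (-12, 2.9), (-8, 3.6), (-4, 8.5), (0, 9.1), (4, 9.8), (8, 10.4), (12, 11.0), (16, 11.7), (20, 12.4), (24, 13.0), (28, 13.7), (32, 14.4), (36, 15.0), (40, 15.5), (44, 16.4), (48, 17.0), (52, 17.8), (56, 18.3), (60, 19.2), (64, 19.6), (68, 20.5), (72, 21.1), (76, 21.7), (80, 22.3), (84, 22.9), (88, 20.6), (92, 21.1)]
y 32 [(-40, 7.9), (-36, 8.0), (-32, 8.0), (-28, 7.6), (-24, 0.1), (-20, 0.1), (-16, -0.0), (-12, 0.0), (-8, 0.2), (-4, 8.4), (0, 9.0), (4, 9.7), (8, 10.2), (12, 10.9), (16, 11.6), (20, 12.4), (24, 13.1), (28, 13.6), (32, 14.3), (36, 14.9), (40, 15.5), (44, 16.4), (48, 16.9), (52, 17.6), (56, 18.2), (60, 18.9), (64, 19.5), (68, 20.1), (72, 20.8), (76, 21.4), (80, 22.3), (84, 22.8), (88, 20.4), (92, 20.8), (96, 1.6)]
```

It sits tilted 9° with its front on the ledges, 19 mm behind the bridge. Now I push it forward with the rear finger on the rib.

```bash
python3 -m handwheel '[[[0,-0.004,0.004],0],[[0,-0.01,0.006],0],[[0,-0.016,0.006],0],[[0,-0.022,0.006],0],[[0,-0.028,0.006],0],[[0,-0.034,0.006],0],[[0,-0.038,0.006],0],[[0,-0.038,0.006],0],[[0,-0.038,0.006],0]]'
python3 -c "
from h import *
c=camera_params('wrist');p,d=capture('wrist');np.savez('pics/w7.npz',p=p,d=d,**c)";python3 slope.py pics/w7.npz 24 32
```

```text
time: 18.08
eef_pos: [0.5901, 0.172, 0.0751]
ee_rot: [-0.018, 0.794, 0.608, 0.019]
force: [0.5, -0.5, 0.0]
finger_gap: 0.297
gripper_force: 0.0
y 24 [(-40, 8.1), (-36, 8.0), (-32, 7.8), (-28, 7.8), (-24, 2.7), (-20, 3.6), (-16, 8.2), (-12, 8.7), (-8, 9.5), (-4, 10.0), (0, 10.5), (4, 11.2), (8, 11.8), (12, 12.2), (16, 12.8), (20, 13.4), (24, 14.2), (28, 14.6), (32, 15.2), (36, 15.8), (40, 16.2), (44, 16.9), (48, 17.5), (52, 18.3), (56, 18.7), (60, 19.3), (64, 19.8), (68, 20.5), (72, 21.0), (76, 18.6), (80, 19.0), (84, 8.6), (88, 8.0), (92, 7.5), (96, 2.5)]
y 32 [(-40, 8.0), (-36, 8.0), (-32, 8.0), (-28, 7.9), (-24, -0.0), (-20, 0.1), (-16, 8.1), (-12, 8.7), (-8, 9.4), (-4, 9.9), (0, 10.6), (4, 11.3), (8, 11.7), (12, 12.2), (16, 12.9), (20, 13.3), (24, 14.0), (28, 14.5), (32, 15.0), (36, 15.5), (40, 16.1), (44, 16.8), (48, 17.2), (52, 17.9), (56, 18.5), (60, 18.9), (64, 19.7), (68, 20.1), (72, 20.7), (76, 18.3), (80, 18.8), (84, 7.8), (88, 8.1), (92, 7.9), (96, 0.9)]
```

The tongue is entering the slot and about 7 mm remain.

```bash
python3 -m handwheel '[[[0,-0.004,0],0],[[0,-0.008,0],0],[[0,-0.01,0],0],[[0,-0.01,0],0],[[0,-0.01,0],0]]'
python3 -m handwheel '[[[0,-0.002,0],0],[[0,-0.002,0],0],[[0,-0.002,0],0]]'
python3 -m handwheel '[[[0,-0.002,0],0],[[0,-0.002,0],0],[[0,-0.002,0],0]]'
```

```text
time: 18.75
eef_pos: [0.5852, 0.1733, 0.0751]
ee_rot: [-0.018, 0.794, 0.608, 0.019]
force: [-0.6, -0.5, -0.7]
finger_gap: 0.298
gripper_force: 0.0
time: 19.12
eef_pos: [0.5842, 0.1736, 0.0751]
ee_rot: [-0.018, 0.794, 0.608, 0.019]
force: [0.5, -0.2, -0.5]
finger_gap: 0.299
gripper_force: 0.0
time: 19.5
eef_pos: [0.5833, 0.1738, 0.0751]
ee_rot: [-0.018, 0.793, 0.608, 0.019]
force: [0.2, 0.7, 0.9]
finger_gap: 0.3
gripper_force: 0.0
```

```bash
python3 -c "
from h import *
c=camera_params('wrist');p,d=capture('wrist');np.savez('pics/w8.npz',p=p,d=d,**c)";python3 slope.py pics/w8.npz 24 32
```

```text
y 24 [(-40, 8.0), (-36, 8.1), (-32, 8.0), (-28, 8.0), (-24, 8.2), (-20, 8.6), (-16, 8.9), (-12, 9.4), (-8, 10.0), (-4, 10.3), (0, 10.7), (4, 11.2), (8, 11.7), (12, 12.1), (16, 12.6), (20, 13.1), (24, 13.6), (28, 14.1), (32, 14.5), (36, 15.4), (40, 15.4), (44, 16.2), (48, 16.4), (52, 17.1), (56, 17.3), (60, 18.0), (64, 18.2), (68, 16.7), (72, 16.1), (80, 7.8), (84, 7.9), (88, 7.8), (92, 7.6), (96, 1.7)]
y 32 [(-40, 8.0), (-36, 8.0), (-32, 8.1), (-28, 7.9), (-24, 8.1), (-20, 8.6), (-16, 9.0), (-12, 9.5), (-8, 9.9), (-4, 10.4), (0, 10.8), (4, 11.3), (8, 11.7), (12, 12.0), (16, 12.6), (20, 13.0), (24, 13.4), (28, 13.9), (32, 14.4), (36, 14.8), (40, 15.2), (44, 15.7), (48, 16.3), (52, 16.7), (56, 17.0), (60, 17.4), (64, 18.0), (68, 16.0), (72, 16.0), (76, 2.2), (80, 8.0), (84, 7.9), (88, 7.9), (92, 7.6), (96, 1.6)]
```

```bash
python3 -m handwheel '[[[0,-0.002,0],0],[[0,-0.002,0],0],[[0,-0.002,0],0]]'
python3 -m handwheel '[[[0,-0.002,0],0],[[0,-0.002,0],0],[[0,-0.002,0],0]]'
```

```text
time: 19.92
eef_pos: [0.5827, 0.1741, 0.0753]
ee_rot: [-0.018, 0.794, 0.608, 0.019]
force: [4.0, -0.0, 1.4]
finger_gap: 0.3
gripper_force: 2.2
time: 20.3
eef_pos: [0.5825, 0.1742, 0.0757]
ee_rot: [-0.018, 0.794, 0.608, 0.02]
force: [7.2, -2.4, 2.3]
finger_gap: 0.299
gripper_force: 4.0
```

The push now meets 7.6 N, so the front face stops on the bridge. I back off, lift, close the fingers and go over the rear press point.

```bash
python3 -m handwheel '[[[0,0.004,0],0],[[0,0.007,0],0],[[0,0.007,-0.04],0],[[0,0.007,-0.08],0],[[0,0.007,-0.08],0]]'
python3 -c "
from h import *
a=np.radians(-15.2);T=np.array([.57796,.17533])+.053*np.array([np.cos(a),np.sin(a)])
p=manip.get_state()['eef_pos'];print(T,tool_delta(np.r_[T,p[2]]-p),tool_delta(np.r_[T,.075]-p))
c=camera_params('wrist');p,d=capture('wrist');np.savez('pics/w9.npz',p=p,d=d,**c)";python3 slope.py pics/w9.npz 24 0
```

```text
time: 20.92
eef_pos: [0.585, 0.1716, 0.1161]
ee_rot: [-0.018, 0.793, 0.608, 0.02]
force: [0.7, -0.5, -0.4]
finger_gap: 0.3
gripper_force: 0.0
[0.62910587 0.16143397] [ 0.00337235  0.09048106 -0.00026124] [-0.00098296  0.0908802   0.08176055]
y 24 [(-40, 7.9), (-36, 7.9), (-32, 8.0), (-28, 8.0), (-24, 8.0), (-20, 8.6), (-16, 8.6), (-12, 9.3), (-8, 9.9), (-4, 10.3), (0, 10.9), (4, 11.2), (8, 11.8), (12, 12.2), (16, 12.6), (20, 13.3), (24, 13.5), (28, 14.0), (32, 14.3), (36, 15.2), (40, 15.2), (44, 16.1), (48, 16.2), (52, 16.9), (56, 17.1), (60, 17.9), (64, 18.2), (68, 16.1), (72, 16.1), (76, 7.9), (80, 8.1), (84, 7.8), (88, 7.9), (92, 7.8)]
y 0 [(-40, 145.7), (-36, 141.5), (-32, 134.4), (-28, 121.0), (-24, 118.0), (-20, 114.8), (-16, 9.1), (-12, 9.6), (-8, 9.8), (-4, 89.5), (0, 10.8), (4, 11.1), (8, 33.9), (12, 34.3), (16, 34.3), (20, 82.6), (24, 102.2), (28, 13.9), (32, 14.6), (36, 111.9), (40, 117.4), (44, 120.2), (48, 120.9), (52, 138.5), (56, 144.7), (60, 18.1), (64, 17.9), (68, 15.8), (72, 15.9), (76, 13.1), (80, 11.1), (84, 9.9), (92, -0.3), (96, -6.4)]
```

```bash
python3 -m handwheel '[[[0,0.03,0],0],[[0,0.06,0],0],[[0.002,0.085,0],0],[[0.002,0.09,0],0],[[0.002,0.09,0],0],[[0,0.091,0.03],0],[[0,0.091,0.06],0],[[-0.001,0.091,0.082],0],[[-0.001,0.091,0.082],0],[[-0.001,0.091,0.082],0]]' 1 40
```

```text
time: 22.22
eef_pos: [0.6287, 0.1612, 0.0741]
ee_rot: [-0.018, 0.793, 0.608, 0.019]
force: [0.2, 0.2, -0.1]
finger_gap: -0.002
gripper_force: 0.0
```

```bash
python3 -m handwheel '[[[0,0,0.004],0],[[0,0,0.008],0],[[0,0,0.01],0],[[0,0,0.01],0]]'
python3 -m handwheel '[[[0,0,0.002],0],[[0,0,0.002],0],[[0,0,0.002],0]]'
python3 -m handwheel '[[[0,0,0.002],0],[[0,0,0.002],0],[[0,0,0.002],0]]'
python3 -m handwheel '[[[0,0,0.002],0],[[0,0,0.002],0],[[0,0,0.002],0]]'
```

```text
time: 22.72
eef_pos: [0.6288, 0.1614, 0.0692]
ee_rot: [-0.018, 0.794, 0.608, 0.019]
force: [0.1, -1.0, 4.6]
finger_gap: 0.0
gripper_force: 2.0
time: 23.1
eef_pos: [0.629, 0.1615, 0.0683]
ee_rot: [-0.018, 0.794, 0.608, 0.019]
force: [0.1, -0.7, 7.1]
finger_gap: 0.001
gripper_force: 3.2
time: 23.48
eef_pos: [0.6291, 0.1616, 0.0674]
ee_rot: [-0.018, 0.794, 0.608, 0.019]
force: [0.6, -0.6, 6.7]
finger_gap: 0.001
gripper_force: 3.7
time: 23.85
eef_pos: [0.6292, 0.1616, 0.0665]
ee_rot: [-0.018, 0.794, 0.608, 0.019]
force: [0.1, -0.7, 8.1]
finger_gap: -0.0
gripper_force: 4.0
```

Pressing steadily at 7–8 N; I continue in 1 mm steps.

```bash
python3 -m handwheel '[[[0,0,0.002],0],[[0,0,0.004],0],[[0,0,0.004],0]]'
python3 -m handwheel '[[[0,0,0.002],0],[[0,0,0.002],0],[[0,0,0.002],0]]'
python3 -m handwheel '[[[0,0,0.002],0],[[0,0,0.002],0],[[0,0,0.002],0]]'
```

```text
time: 24.22
eef_pos: [0.6284, 0.1617, 0.0635]
ee_rot: [-0.018, 0.794, 0.608, 0.019]
force: [0.2, 0.2, -0.2]
finger_gap: 0.001
gripper_force: 0.0
time: 24.6
eef_pos: [0.6285, 0.1618, 0.0628]
ee_rot: [-0.018, 0.793, 0.608, 0.019]
force: [-1.3, -1.4, 1.3]
finger_gap: -0.005
gripper_force: 0.7
time: 24.98
eef_pos: [0.6286, 0.1618, 0.0617]
ee_rot: [-0.018, 0.794, 0.608, 0.019]
force: [-0.2, -0.3, 0.3]
finger_gap: 0.001
gripper_force: 0.0
```

The force dropped to zero, so it probably snapped. I lift clear and look.

```bash
python3 -m handwheel '[[[0,0,-0.04],0],[[0,-0.05,-0.12],0],[[0,-0.1,-0.2],0],[[-0.05,-0.1,-0.24],0],[[-0.1,-0.1,-0.24],0],[[-0.1,-0.1,-0.24],0]]'
python3 -c "
from h import *
c=camera_params('wrist');p,d=capture('wrist');np.savez('pics/w10.npz',p=p,d=d,**c);cv2.imwrite('pics/w10.png',p[:,:,::-1])";python3 slope.py pics/w10.npz -32 0 24 32
```

```text
time: 25.72
eef_pos: [0.5663, 0.1193, 0.1797]
ee_rot: [-0.018, 0.794, 0.607, 0.019]
force: [-0.3, 0.8, -0.4]
finger_gap: -0.001
gripper_force: 0.0
y -32 [(-40, 7.9), (-36, 7.8), (-32, 8.1), (-28, 8.1), (-24, 8.1), (-20, 7.9), (-16, 7.9), (-12, 8.1), (-8, 8.0), (-4, 8.0), (0, 8.1), (4, 7.9), (8, 8.2), (12, 8.2), (16, 7.8), (20, 7.7), (24, 7.8), (28, 8.1), (32, 8.0), (36, 8.2), (40, 7.9), (44, 7.7), (48, 7.9), (52, 7.8), (56, 7.6), (60, 7.7), (64, 8.1), (68, 7.5), (72, 4.9), (76, 6.0), (80, 8.0), (84, 7.9), (88, 7.7), (92, 7.9)]
y 0 [(-40, 8.0), (-36, 7.8), (-32, 7.9), (-28, 8.0), (-24, 7.9), (-20, 7.9), (-16, 8.1), (-12, 7.7), (-8, 8.2), (-4, 8.1), (0, 7.7), (4, 8.0), (8, 26.3), (12, 29.8), (16, 30.2), (20, 29.5), (24, 8.2), (28, 7.8), (32, 8.1), (36, 8.4), (40, 8.0), (44, 8.8), (48, 7.9), (52, 8.5), (56, 7.9), (60, 8.6), (64, 7.8), (68, 5.8), (72, 7.3), (76, 13.0), (80, 10.7), (84, 9.8), (92, -0.7), (96, -10.0)]
y 24 [(-40, 8.2), (-36, 8.1), (-32, 7.9), (-28, 8.2), (-24, 8.3), (-20, 8.1), (-16, 8.0), (-12, 7.7), (-8, 8.0), (-4, 8.1), (0, 7.9), (4, 7.8), (8, 8.2), (12, 7.8), (16, 8.0), (20, 8.0), (24, 8.0), (28, 8.2), (32, 7.7), (36, 8.4), (40, 8.0), (44, 8.0), (48, 8.2), (52, 8.4), (56, 7.7), (60, 8.1), (64, 7.8), (68, 6.5), (72, 4.8), (76, 4.5), (80, 8.1), (84, 8.0), (88, 8.3), (92, 7.9)]
y 32 [(-40, 7.7), (-36, 8.0), (-32, 7.8), (-28, 7.7), (-24, 7.7), (-20, 7.9), (-16, 8.1), (-12, 8.1), (-8, 8.2), (-4, 7.9), (0, 7.9), (4, 8.0), (8, 7.8), (12, 8.2), (16, 7.8), (20, 7.7), (24, 7.9), (28, 8.1), (32, 8.1), (36, 7.7), (40, 7.9), (44, 7.8), (48, 7.6), (52, 7.8), (56, 7.7), (60, 8.1), (64, 7.9), (68, 7.5), (72, 5.4), (76, 6.0), (80, 7.6), (84, 7.9), (88, 7.7), (92, 7.4), (96, -2.9)]
```

View pics/w10.png

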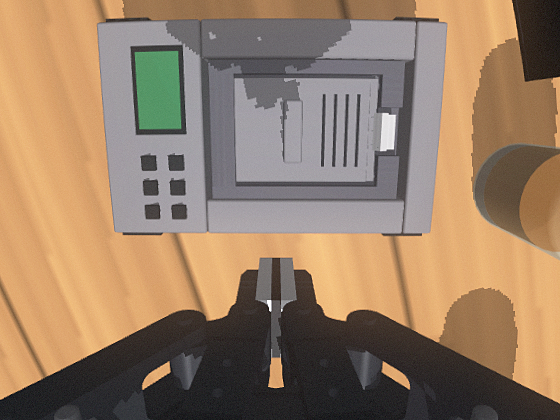

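The cover (305,130) lies flat and flush at z 8 mm all over. The catch nose (378,132) is over its rear flange, and the gripper is clear.

```bash
python3 -c "
from bench import manip
print(manip.close_job())"
```

```text
the job is handed in; nothing more can be done
None
```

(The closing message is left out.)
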